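# Make up a colour kit and a rinse kit

### The arm

A 6-joint arm with a two-finger parallel gripper is mounted at the origin on a cart in front of the work surface, level with it; the furniture and walls round the work are solid. World frame = base frame: x ahead of the robot, y to its left, z up, the work surface at z = 0. Lengths are in m, angles in degrees, forces in N, time in s.
With the tool pointing down it reaches from about 0.35 to 0.875 m from the base axis. Payload 4.2 kg.
Tool frame: the origin (TCP) lies midway between the tips of the shut fingers; the grasp point (between the pads) lies 19 mm behind it; z points along the fingers, y is the line along which they close (so a half turn about z gives the same grasp; the last joint's range is limited). The gripper opens to 87 mm and grips with 3 to 60 N. Pads are 19 mm wide; open, the fingers measure 117 mm over their backs; the gripper's body (75 mm by 190 mm) begins 51 mm behind the grasp point.
Start: joints at [-58.407, 22.042, 0.453, 0, -68.411, -14.817], TCP at [0.18, -0.598, 0.223] pointing down, gripper open.
Joint ranges: [-179.83, 179.83], [-69.29, 118.12], [-61.27, 80.66], [-181.25, 117.63], [-171.15, -9.14], [-177.46, 177.46]. Speed limits (degrees/s): [159.86, 159.86, 180, 180, 180, 180].

### API

Orientations are given as a 3x3 rotation matrix whose columns are the frame's x, y, z axes.
In Python, from station import r, status, capture gives the robot as it stands (r), with the cameras as plain functions and the readings (status).
- The arm moves only by the tool advance, called after ">>>" as name(argument=value, ...), one argument or row to a line, values as JSON. Schema: {"type":"object","properties":{"rows":{"type":"array","items":{"type":"array","items":{"type":"array","items":{"type":"number"},"minItems":7,"maxItems":7},"minItems":1,"maxItems":8},"minItems":1,"maxItems":1},"only":{"type":"string"},"quiet":{"type":"boolean"},"lines":{"type":"string"}},"required":["rows"],"additionalProperties":false}. rows is a list that holds a single list of rows (three levels of brackets), with 1 to 8 rows, each of 7 numbers: the opening from 0.0 (shut) to 1.0 (fully open), then dx, dy, dz in units of 5 mm, then a rotation vector rx, ry, rz in units of 4 degrees; each row is the pose to reach, as a shift and turn from the pose commanded when the call began, along the tool's axes at that moment; what a row does not reach only later rows make up. A row lasts 1/10 s, in which the tool goes at most 0.05 m and 8.59 degrees, less where a joint would pass 70% of its speed; a pose out of reach is approached as far as the arm can. The fingers move at their own pace and stop on an object; the grip force is fixed at half the most. Time passes only in rows, so rows that do not move let the fingers close. The tool returns the time, the measured TCP pose, the force, the opening and the grip force at its end. only (a regular expression) keeps the lines of the reply that match it, lines (a string "A,B") keeps lines A to B, and quiet returns only ok. Input that does not fit is refused with a message, and nothing moves.
- status.sense(): the state, without advancing time (a new reading comes with each control period).
- capture(name): name is "side" or "top" or "wrist"; returns a dict with "pixels" (400x640x3 uint8, red, green, blue), "z_map" (400x640 float32, m along the optical axis (not along the pixel's ray), 0 where there is no reading), "K" (3x3 intrinsics, pixels), "world_from_camera" (4x4, takes a point from camera to world coordinates). Camera axes: x right, y up, looking along -z (the intrinsics and any distortion apply to the point x, -y, -z); pixel columns grow to the right and rows downward; lengths in m; the calibration is good to about 2 mm. A picture is of the moment at which its call begins.
- r.finish_job(): hands the job in; it is judged then, once.
The state is a dict: "time_s": time; "joints": joint angles; "joint_velocities": joint speeds; "effort": joint torques, N m; "tcp_pos": TCP position; "ee_rot": TCP orientation; "wrist_force": force on the tool from outside, world axes, zero at the start; "moment": the same for the moment, N m; "gripper_width": opening from 0.0 (shut) to 1.0 (fully open); "gripper_force": force on a finger pad.
Only numpy, scipy, OpenCV 4.12 (cv2) and the standard library are available. Lean on these libraries where they do the work, as an engineer would, in place of code of your own. Each camera call takes 0.05 s, during which the arm holds its last target. There are 200 camera calls.

### The job

Make up two kits from the stock: into the white tray go the amber dye bottle, the black-and-red developer bottle and the pink clip; into the yellow tray go the teal rinse bottle and the timer. Stand the bottles and the timer upright, each in the middle of a round pocket of its own (either pocket of its tray), and lay the clip flat and lengthwise on the middle of the white tray's black clip bed. Leave the white bottle and the beaker where they are.

Things in the scene. Friction and masses are not known exactly. Their poses are not given: they have to be found in the camera images.
- tray_white: White kit tray (colour kit). Fixed; 216 mm (x) by 150 mm (y), rim 9 mm high. Origin: centre of underside. Round grey pockets centred at x = +53 and -53 mm, y = +22 mm: floor 5 mm up, lip 84 mm inside diameter, 9.5 mm up. Black clip bed centred at x = 0, y = -47 mm: 106 mm (x) by 34 mm (y), flat top 9 mm up.
- tray_yellow: Yellow kit tray (rinse kit), shaped like the white one. Fixed; 216 mm (x) by 150 mm (y), rim 9 mm high. Origin: centre of underside. Round grey pockets centred at x = +53 and -53 mm, y = +22 mm: floor 5 mm up, lip 84 mm inside diameter, 9.5 mm up. Black clip bed centred at x = 0, y = -47 mm: 106 mm (x) by 34 mm (y), flat top 9 mm up.
- amber_bottle: Small amber-brown dye bottle with an orange label and a black cap, upright, 117 mm high, body 43 mm across; cap 32 mm across, from 89 to 117 mm height. About 0.1 kg. Origin: centre of its underside, z up; round, so its yaw does not matter. Can be lifted by its cap, which is fixed on. 
- red_bottle: Developer bottle, black with a red label and a white cap, upright, 172 mm high, body 65 mm across; cap 31 mm across, from 151 to 172 mm height. About 0.4 kg. Origin: centre of its underside, z up; round, so its yaw does not matter. Can be lifted by its cap, which is fixed on. 
- teal_bottle: Rinse bottle, teal blue with a white cap, upright, 150 mm high, body 60 mm across; cap 31 mm across, from 132 to 150 mm height. About 0.27 kg. Origin: centre of its underside, z up; round, so its yaw does not matter. Can be lifted by its cap, which is fixed on. 
- timer: White round twist timer, 36 mm high: body disc 63 mm across up to 18 mm height, and on it a knob 27 mm across from 20 to 35 mm height, by which it can be lifted (here the knob does not turn). About 0.07 kg. Origin: centre of its underside, z up; its yaw does not matter.
- pink_clip: Pink sectioning clip lying flat, 13 mm wide along its x, 81 mm long along its y, solid to 9 mm height (14 mm at most). 0.012 kg. Origin: centre of its underside, z up. Can be gripped across its width at the middle.
- white_bottle: Bystander: white bottle with blue bands and a black cap, 67 mm across, 190 mm high, not part of any kit. Origin: centre of its underside.
- beaker: Bystander: clear plastic beaker, 71 mm across, 88 mm high. Origin: centre of its underside.

How it is judged:
By the outcome, as a careful person would: the job done as asked, in the order asked, and still so for the second after the job is handed in, with the robot touching nothing.
It also fails if it takes over 115 s, if anything falls off the work surface, if the arm or the gripper's body presses on something with over 40 N, if the wrist force passes 120 N, or if a joint passes its speed limit or range.

## Working session

There is one attempt and no reset: what is moved stays moved. The work goes in short steps, Python scripts to look and compute and a tool call to move; the robot and the scene stay as the last step left them, time stands still between calls to the robot, and variables do not carry over. Pictures are saved under pics/ and viewed, at most 14 in all, crops included, and the job is handed in when it is done.

```bash
ls; mkdir -p pics; python3 - <<'E'
from station import r, status, capture
import cv2
for n in("top","side"):
    c=capture(n); cv2.imwrite(f"pics/{n}0.png",c["pixels"][:,:,::-1]); print(n,c["K"],c["world_from_camera"].round(4))
print(status.sense())
E
```

```text
pics
station.py
top [[468.98824453   0.         321.62007129]
 [  0.         468.98824453 192.25633687]
 [  0.           0.           1.        ]] [[ 0.0219  0.931  -0.3645  0.0898]
 [-0.9997  0.0169 -0.017  -0.1859]
 [-0.0097  0.3647  0.9311  1.1089]
 [ 0.      0.      0.      1.    ]]
side [[396.46255447   0.         318.39983554]
 [  0.         396.46255447 203.82287723]
 [  0.           0.           1.        ]] [[ 0.9388  0.2293 -0.2571  0.2692]
 [-0.3444  0.602  -0.7204 -0.8937]
 [-0.0104  0.7648  0.6441  0.7076]
 [ 0.      0.      0.      1.    ]]
{'time_s': 0.1, 'joints': array([-5.84061508e+01,  2.20873187e+01,  3.86194065e-01, -2.45604958e-02,
       -6.84122363e+01, -1.48159954e+01]), 'joint_velocities': array([-0.00313239,  0.00176773,  0.17304283,  0.16017307, -0.00682291,
       -0.05405593]), 'effort': array([-4.39349296e-04, -3.91689599e+01,  1.87934393e+01,  4.23189461e+00,
        1.34691692e-02, -6.70562349e-05]), 'tcp_pos': array([ 0.1802572 , -0.59786445,  0.22155115]), 'ee_rot': array([[-9.57476730e-01, -2.88509663e-01, -6.97004689e-04],
       [-2.88510479e-01,  9.57474864e-01,  1.89406457e-03],
       [ 1.20908540e-04,  2.01461590e-03, -9.99997963e-01]]), 'wrist_force': array([ 0.04790852, -0.59575804, -0.03240264]), 'moment': array([-0.03880755, -0.02160751,  0.02955058]), 'gripper_force': 0.0, 'gripper_width': 1.000963945145429}
```

View pics/top0.png

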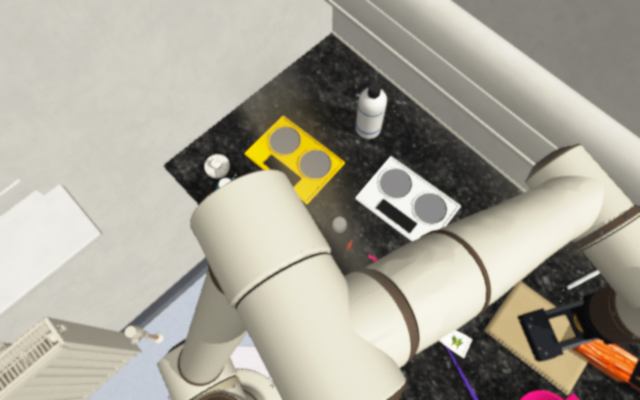

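View pics/side0.png

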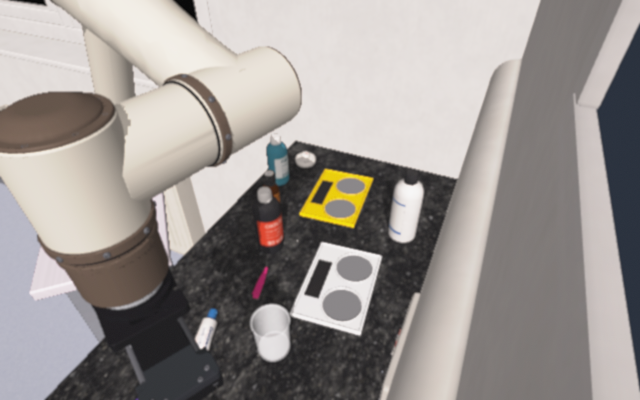

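```bash
cat > h.py <<'E'
from station import r, status, capture
import numpy as np, cv2
def cloud(c):
    K,T,z=c["K"],c["world_from_camera"],c["z_map"]
    v,u=np.mgrid[0:400,0:640]
    p=np.stack([(u-K[0,2])/K[0,0]*z,-(v-K[1,2])/K[1,1]*z,-z],-1)
    P=p@T[:3,:3].T+T[:3,3]; P[z==0]=np.nan
    return P
def ray(c,u,v,h):
    K,T=c["K"],c["world_from_camera"]
    d=T[:3,:3]@np.array([(u-K[0,2])/K[0,0],-(v-K[1,2])/K[1,1],-1]); o=T[:3,3]
    return o+d*(h-o[2])/d[2]
def blobs(m,amin=8):
    n,l,s,ce=cv2.connectedComponentsWithStats(m.astype(np.uint8))
    return [(s[i],ce[i],l==i) for i in range(1,n) if s[i][4]>=amin]
E
python3 - <<'E'
from h import *
for n in("side","top"):
    c=capture(n); P=cloud(c); print(n,c.keys())
    hsv=cv2.cvtColor(c["pixels"],cv2.COLOR_RGB2HSV); H,S,V=[hsv[...,i].astype(int) for i in range(3)]
    M={"yellow":(H>20)&(H<32)&(S>150)&(V>120),"pink":(H>155)&(H<174)&(S>120)&(V>80),"teal":(H>88)&(H<105)&(S>90)&(V>50),"grey":(S<25)&(V>100)&(V<165)&(P[...,2]<.03)&(P[...,2]>-.03),
     "white":(S<40)&(V>190)&(P[...,2]<.03)&(P[...,2]>-.03),"red":((H<8)|(H>176))&(S>150)&(V>120),"brown":(H>5)&(H<20)&(S>120)&(V>30)}
    for k,m in M.items():
        for s,ce,l in blobs(m,25):
            q=P[l]; 
            if np.nanmedian(q[:,0])<0.1 or np.nanmedian(q[:,0])>1: continue
            print(k,s,ce.round(1),np.nanmedian(q,0).round(3),np.nanmin(q,0).round(3),np.nanmax(q,0).round(3))
    # high clusters
    m=(P[...,2]>.03)&(P[...,2]<.2)&(P[...,0]>.15)&(P[...,0]<1)
    for s,ce,l in blobs(m,25):
        q=P[l]; print("high",s,ce.round(1),np.nanmedian(q,0).round(3),np.nanmin(q,0).round(3),np.nanmax(q,0).round(3))
E
```

```text
side dict_keys(['pixels', 'z_map', 'K', 'world_from_camera'])
yellow [ 299  169   75   59 1776] [335.4 198.1] [ 0.606 -0.108  0.007] [ 0.487 -0.224 -0.003] [0.744 0.048 0.014]
pink [252 266  17  33 231] [259.6 283.7] [ 0.331 -0.326  0.011] [ 0.309 -0.353 -0.002] [ 0.362 -0.272  0.016]
teal [267 144  20  26 288] [275.  153.7] [0.467 0.025 0.11 ] [0.451 0.015 0.053] [0.505 0.044 0.128]
teal [275 176  14  10  76] [282.2 180.9] [0.483 0.019 0.012] [ 0.441 -0.082 -0.002] [0.505 0.033 0.097]
grey [287 141  56  12  58] [314.8 146.2] [0.646 0.184 0.001] [ 0.554  0.114 -0.002] [0.714 0.239 0.004]
grey [295 150  21  18  79] [304.6 160. ] [0.581 0.095 0.003] [ 0.552  0.071 -0.003] [0.625 0.177 0.021]
grey [355 155  33   8  34] [371.3 158.8] [0.787 0.044 0.001] [ 0.747  0.011 -0.003] [0.823 0.085 0.002]
grey [202 175  61  62  64] [231.3 206.3] [ 0.324 -0.03   0.001] [ 0.232 -0.117 -0.002] [0.438 0.086 0.005]
grey [338 179  26  14 268] [350.4 185.7] [ 0.663 -0.066  0.006] [ 0.628 -0.098  0.002] [ 0.699 -0.033  0.009]
grey [326 201  28  16 348] [339.6 208.4] [ 0.596 -0.148  0.006] [ 0.56  -0.18   
[... 5758 characters left out ...]
.172] [ 0.183 -0.152  0.03 ] [1.    0.497 0.2  ]
high [ 324    0  211  182 4773] [436.1  96.7] [ 0.744 -0.451  0.077] [ 0.517 -0.666  0.03 ] [ 1.    -0.163  0.2  ]
high [ 356   83   30   52 1166] [370.6 109.3] [ 0.689 -0.281  0.139] [ 0.674 -0.317  0.03 ] [ 0.732 -0.251  0.195]
high [211 159  10  10  72] [215.  163.3] [0.583 0.105 0.034] [0.572 0.093 0.03 ] [0.597 0.117 0.04 ]
high [215 179  19  12  82] [222.9 182.6] [0.486 0.052 0.15 ] [0.473 0.036 0.112] [0.507 0.077 0.155]
high [324 215  30  40 929] [338.5 233.9] [ 0.375 -0.207  0.139] [ 0.356 -0.239  0.03 ] [ 0.419 -0.175  0.177]
high [576 340  51  13 413] [599.1 347.7] [ 0.159 -0.773  0.037] [ 0.15  -0.831  0.031] [ 0.176 -0.725  0.042]
```

```bash
cat > m.py <<'E'
from h import *
def meas(n):
    c=capture(n); P=cloud(c); print(n)
    hsv=cv2.cvtColor(c["pixels"],cv2.COLOR_RGB2HSV); H,S,V=[hsv[...,i].astype(int) for i in range(3)]
    for nm,m in(("pock",(S<25)&(V>100)&(V<165)&(abs(P[...,2]-.006)<.006)),("clip",(H>155)&(H<174)&(S>100)&(V>70)),("bed",(V<50)&(abs(P[...,2]-.009)<.006)),("ytray",(H>20)&(H<32)&(S>150)&(V>120)),("wtray",(S<40)&(V>180)&(abs(P[...,2]-.009)<.006))):
        for s,ce,l in blobs(m,100):
            q=P[l][:,:2].astype(np.float32); q=q[~np.isnan(q[:,0])]
            if not(.25<np.median(q[:,0])<.8 and -.6<np.median(q[:,1])<.2): continue
            rc=cv2.minAreaRect(q*1000); cc=cv2.minEnclosingCircle(q*1000) if nm=="pock" else ""
            print(nm,len(q),ce.round(0),"rect",np.round(rc[0],1),np.round(rc[1],1),round(rc[2],1),cc)
    for nm,lo,hi,a in(("red",.166,.18,(.33,.44,-.28,-.15)),("teal",.144,.158,(.42,.54,-.02,.12)),("amber",.110,.124,(.36,.5,-.18,.01)),("timer",.031,.042,(.54,.63,.06,.14)),("white",.185,.2,(.65,.75,-.35,-.22)),("beak",.08,.095,(.27,.38,-.53,-.42))):
        m=(P[...,2]>lo)&(P[...,2]<hi)&(P[...,0]>a[0])&(P[...,0]<a[1])&(P[...,1]>a[2])&(P[...,1]<a[3])
        for s,ce,l in blobs(m,6):
            q=P[l].astype(np.float32); cc=cv2.minAreaRect(q[:,:2]*1000)
            print(nm,s[4],ce.round(0),"mean",q.mean(0).round(4),"rect",np.round(cc[0],1),np.round(cc[1],1),np.median(c["pixels"][l],0))
if __name__=="__main__":
    import sys
    for n in sys.argv[1:]: meas(n)
E
python3 m.py side top
python3 -c "
import cv2
a=cv2.imread('pics/side0.png')[120:360,220:420];cv2.imwrite('pics/c0.png',cv2.resize(a,None,fx=2.5,fy=2.5,interpolation=2))"
```

```text
side
pock 267 [350. 186.] rect [664.8 -65.6] [64.2 69.3] 37.2 ((664.3262329101562, -65.70812225341797), 36.764610290527344)
pock 347 [340. 208.] rect [ 597.5 -147. ] [67.1 71.2] 35.7 ((596.23046875, -147.1789093017578), 37.099273681640625)
pock 674 [354. 268.] rect [ 546.1 -353.8] [74.3 77. ] 30.8 ((547.009521484375, -352.9403381347656), 39.51397705078125)
pock 902 [342. 305.] rect [ 480.8 -436.4] [76.9 77.8] 21.6 ((481.5184326171875, -436.1748962402344), 39.94407272338867)
clip 248 [260. 283.] rect [ 335.8 -310.8] [95.4 20.4] 59.5 
bed 110 [321. 192.] rect [574.3 -66.2] [87.3 20.7] 50.7 
bed 292 [318. 278.] rect [ 458.3 -354. ] [93.6 23.8] 50.6 
ytray 1776 [335. 198.] rect [615.3 -86. ] [238.1 157.4] 50.8 
wtray 591 [367. 154.] rect [753.5  92.1] [ 13.8 646.5] 45.0 
wtray 3170 [337. 288.] rect [ 496.5 -381.8] [216.6 149.8] 51.7 
wtray 110 [272. 332.] rect [ 325.3 -450.1] [11.4 41.4] 84.1 
red 111 [264. 191.] mean [ 0.3864 -0.2124  0.1717] rect [ 387.2 -210.1] [27.  26.2] [162. 156. 153.]
teal 62 [275. 136.] mean [0.4799 0.042  0.1498] rect [479.6  44.6] [27.2 27.6] [221.  215.5 213.
[... 694 characters left out ...]
.7 25.7] 51.7 
ytray 2511 [295. 158.] rect [620.7 -91. ] [227.3 158.3] 50.8 
wtray 730 [207. 126.] rect [736.6 112.5] [  6.9 834.4] 45.1 
wtray 2317 [405. 200.] rect [ 500.4 -380. ] [217. 153.] 51.6 
red 150 [339. 223.] mean [ 0.3876 -0.2069  0.172 ] rect [ 387.6 -207.6] [27.4 27.9] [168.  164.  151.5]
teal 60 [223. 182.] mean [0.4851 0.05   0.151 ] rect [484.9  51.2] [15.3 26.7] [233.  231.  225.5]
amber 8 [325. 234.] mean [ 0.3781 -0.177   0.119 ] rect [ 377.8 -177.1] [14.4  1. ] [79.  69.5 59. ]
timer 73 [215. 163.] mean [0.584  0.104  0.0355] rect [584.6 104.1] [24.3 22.4] [240. 234. 227.]
white 118 [374.  89.] mean [ 0.7073 -0.2841  0.1903] rect [ 707.8 -285.2] [29.  26.7] [50. 48. 46.]
```

View pics/c0.png

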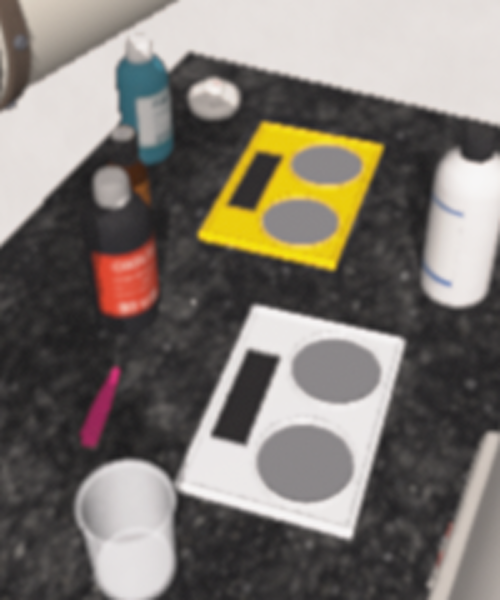

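```bash
cat > go.py <<'E'
import sys
from h import *
# target x y z [yaw of tool y deg]
def go(x,y,z,yaw=None):
    s=status.sense(); R=s["ee_rot"]; d=R.T@(np.array([x,y,z])-s["tcp_pos"])
    y0=np.degrees(np.arctan2(R[1,1],R[0,1])); rz=0 if yaw is None else -((yaw-y0+90)%180-90)
    tilt=np.degrees(R.T@np.cross(R[:,2],[0,0,-1]))
    print("d",d.round(4),"rxyz",tilt[:2].round(2),round(rz,2),"| yaw",y0.round(1),"t",s["time_s"],"j",s["joints"].round(0),"F",s["wrist_force"].round(1))
if __name__=="__main__": go(*map(float,sys.argv[1:]))
E
python3 go.py 0.336 -0.311 0.2 149.5
```

```text
d [-0.2319  0.2301  0.0223] rxyz [ 0.04 -0.  ] -42.73 | yaw 106.8 t 0.3 j [-58.  22.   0.  -0. -68. -15.] F [ 0.4 -0.2 -0.1]
```

Careful with the scale: shifts go in units of 5 mm and turns go in units of 4 degrees. That gives: -0.232 m is -46.4, 0.23 m is 46, -42.7 degrees is -10.675.

>>> advance(
  rows=[
    [[0.5, -6, 6, 0, 0, 0, -1.5], [0.5, -12, 12, 0, 0, 0, -3], [0.5, -18, 18, 0, 0, 0, -4.5], [0.5, -24, 24, 0, 0, 0, -6], [0.5, -30, 30, 0, 0, 0, -7.5], [0.5, -36, 36, 0, 0, 0, -9], [0.5, -42, 42, 2, 0, 0, -10.5], [0.5, -46.4, 46, 4.4, 0, 0, -10.675]],
  ],
)

```text
time_s: 1.1
tcp_pos: [0.3371, -0.3094, 0.2011]
ee_rot: [[-0.505, -0.863, 0.002], [-0.863, 0.505, -0.001], [-0.0, -0.002, -1.0]]
wrist_force: [0.1, 0.3, 0.5]
gripper_width: 0.507
gripper_force: 0.0
```

>>> advance(
  rows=[
    [[0.5, 0, 0, 0, 0, 0, 0], [0.5, 0, 0, 0, 0, 0, 0]],
  ],
)

```text
time_s: 1.3
tcp_pos: [0.3365, -0.3108, 0.2007]
ee_rot: [[-0.506, -0.862, -0.0], [-0.862, 0.506, -0.0], [0.0, -0.0, -1.0]]
wrist_force: [-0.0, -0.6, 0.1]
gripper_width: 0.501
gripper_force: 0.0
```

```bash
python3 - <<'E'
from h import *
for n in("top","wrist"):
    c=capture(n); cv2.imwrite(f"pics/{n}1.png",c["pixels"][:,:,::-1])
E
python3 go.py 0.336 -0.311 0.2 149.5; python3 m.py wrist top
```

```text
d [-0.0006  0.0006  0.001 ] rxyz [-0.05 -0.01] -0.06 | yaw 149.4 t 1.4 j [-22.   7. -24.   0. -59.  -8.] F [-0.6  0.2  0.4]
wrist
pock 293 [231.  13.] rect [ 326.7 -491.5] [59.2 26. ] 7.1 ((325.2241516113281, -479.48992919921875), 29.634662628173828)
pock 4574 [143. 149.] rect [ 484.9 -436.5] [80.1 81.6] 59.4 ((485.0757141113281, -436.1763916015625), 41.05253601074219)
pock 128 [237. 141.] rect [ 396.9 -388.6] [75.4  5.2] 55.7 ((397.5042724609375, -389.0484313964844), 37.72615432739258)
pock 143 [201. 182.] rect [ 456.9 -357.6] [88.3 34.2] 50.7 ((457.7518310546875, -358.1875305175781), 46.85228729248047)
pock 100 [232. 217.] rect [ 445.4 -326.8] [77.2  0.9] 51.5 ((445.313232421875, -326.74212646484375
[... 645 characters left out ...]
[ 442.  -454.6] [ 35.6 153.3] 48.7 
wtray 210 [454. 268.] rect [ 333.5 -482.1] [42.5 40.7] 81.2 
red 152 [339. 223.] mean [ 0.3874 -0.207   0.1722] rect [ 387.9 -207.6] [27.8 27.3] [186.  182.5 171.5]
teal 132 [225. 185.] mean [0.4796 0.0464 0.15  ] rect [480.2  46.2] [27.6 26.5] [192.5 190.5 180.5]
amber 8 [325. 234.] mean [ 0.3782 -0.177   0.1183] rect [ 378.2 -177. ] [14.1  1.1] [66.5 57.  52. ]
timer 67 [215. 163.] mean [0.5844 0.1044 0.0352] rect [585.3 104.4] [23.  23.6] [248. 244. 238.]
white 111 [374.  89.] mean [ 0.7075 -0.2842  0.1905] rect [ 708.7 -284.6] [27.9 26.6] [56. 54. 52.]
beak 197 [462. 263.] mean [ 0.3276 -0.4792  0.0869] rect [ 324.4 -473.9] [69.3 70. ] [170. 172. 167.]
```

View pics/wrist1.png

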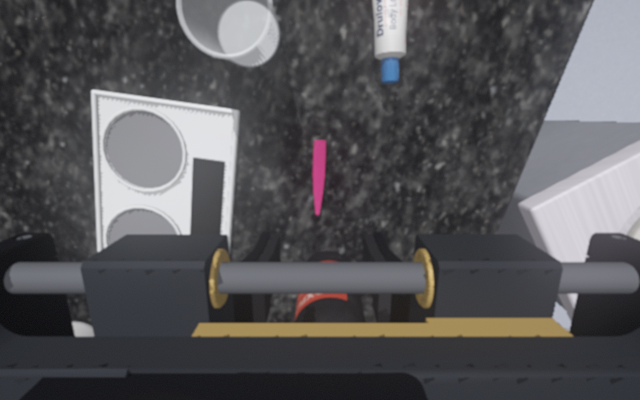

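View pics/top1.png

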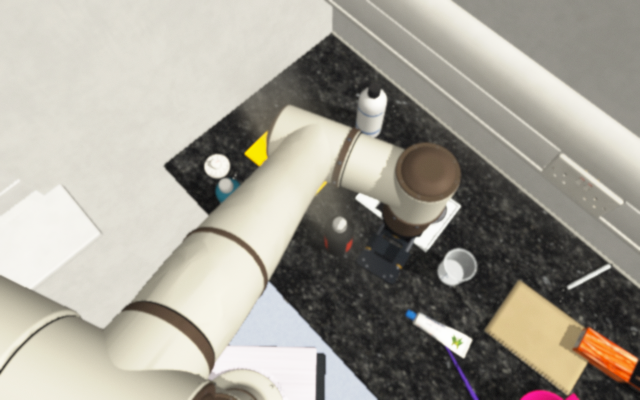

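```bash
python3 go.py 0.338 -0.312 0.003 149.2
```

```text
d [-0.0011 -0.0016  0.1979] rxyz [-0.04 -0.  ] 0.18 | yaw 149.4 t 1.5 j [-22.   7. -24.   0. -59.  -8.] F [0.2 0.  0.2]
```

>>> advance(
  rows=[
    [[0.5, -0.2, -0.2, 8, 0, 0, 0], [0.5, -0.2, -0.2, 16, 0, 0, 0], [0.5, -0.2, -0.2, 24, 0, 0, 0], [0.5, -0.2, -0.2, 30, 0, 0, 0], [0.5, -0.2, -0.2, 35, 0, 0, 0], [0.5, -0.2, -0.2, 38, 0, 0, 0], [0.5, -0.2, -0.2, 39.3, 0, 0, 0], [0.5, -0.2, -0.2, 39.3, 0, 0, 0]],
  ],
)

```text
time_s: 2.3
tcp_pos: [0.3371, -0.3114, 0.0035]
ee_rot: [[-0.509, -0.861, -0.001], [-0.861, 0.509, 0.0], [0.0, 0.001, -1.0]]
wrist_force: [-0.1, 0.2, -0.0]
gripper_width: 0.497
gripper_force: 0.0
```

```bash
python3 go.py 0.338 -0.312 0.003 149.2
```

```text
d [ 0.0001 -0.0011  0.0005] rxyz [ 0.08 -0.02] 0.21 | yaw 149.4 t 2.3 j [-22.  24. -37.   0. -29.  -8.] F [-0.1  0.2 -0. ]
```

Close, lift 80 mm.

>>> advance(
  rows=[
    [[0.1, 0, 0, 0, 0, 0, 0], [0, 0, 0, 0, 0, 0, 0], [0, 0, 0, 0, 0, 0, 0], [0, 0, 0, 0, 0, 0, 0], [0, 0, 0, 0, 0, 0, 0]],
  ],
)

```text
time_s: 2.8
tcp_pos: [0.3378, -0.3109, 0.0044]
ee_rot: [[-0.508, -0.861, 0.001], [-0.861, 0.508, -0.0], [-0.0, -0.001, -1.0]]
wrist_force: [-0.3, -0.0, 2.7]
gripper_width: 0.136
gripper_force: 25.5
```

>>> advance(
  rows=[
    [[0, 0, 0, -2, 0, 0, 0], [0, 0, 0, -6, 0, 0, 0], [0, 0, 0, -10, 0, 0, 0], [0, 0, 0, -14, 0, 0, 0], [0, 0, 0, -16, 0, 0, 0], [0, 0, 0, -16, 0, 0, 0]],
  ],
)

```text
time_s: 3.4
tcp_pos: [0.3385, -0.3113, 0.0857]
ee_rot: [[-0.508, -0.862, 0.004], [-0.862, 0.508, -0.002], [-0.0, -0.004, -1.0]]
wrist_force: [-0.0, -0.2, 0.2]
gripper_width: 0.132
gripper_force: 30.0
```

```bash
python3 go.py 0.4625 -0.351 0.083 141.4
python3 - <<'E'
from h import *
c=capture("wrist"); cv2.imwrite("pics/wrist2.png",c["pixels"][:,:,::-1])
E
python3 m.py wrist | grep -E "clip|wtray|pock"
```

```text
d [-0.0287 -0.127   0.0032] rxyz [-0.23  0.03] 8.09 | yaw 149.5 t 3.4 j [-22.  15. -33.   0. -42.  -8.] F [-0.  -0.2  0.2]
pock 183 [237.  27.] rect [ 324.2 -446.8] [43.   8.9] 1.1 ((324.2579345703125, -451.22235107421875), 21.524234771728516)
pock 268 [54. 94.] rect [ 453.7 -474.6] [ 2.  80.6] 51.7 ((453.6224365234375, -474.7584533691406), 40.315452575683594)
pock 134 [155. 107.] rect [ 400.3 -432.7] [ 2.1 53.6] 52.6 ((399.81024169921875, -433.33648681640625), 26.810354232788086)
pock 485 [197. 160.] rect [ 402.7 -381.1] [96.4 10. ] 57.5 ((406.787353515625, -383.6344299316406), 48.18695068359375)
pock 10125 [ 60. 162.] rect [ 485.5 -436. ] [81.9 82.9] 59.5 ((485.50390625, -435.8126525878906),
[... 286 characters left out ...]
5.3 -371.3] [52.8 34.3] 51.8 ((445.69952392578125, -371.0843811035156), 30.644853591918945)
pock 387 [ 72. 256.] rect [ 524.  -376.4] [11.8 31.7] 59.4 ((524.395751953125, -375.23297119140625), 16.109619140625)
pock 2109 [ 96. 311.] rect [ 531.9 -320.6] [41.2 74.5] 62.4 ((534.1458740234375, -318.9673156738281), 39.991432189941406)
clip 2618 [321. 213.] rect [ 333.1 -320.5] [65.5 21.9] 60.1 
clip 333 [321. 305.] rect [ 366.9 -264.6] [65.6 11.7] 61.4 
wtray 1076 [95. 95.] rect [ 429.9 -460.1] [  3.8 128.9] 51.7 
wtray 11374 [109. 173.] rect [ 471.8 -410.3] [121.7 144.9] 51.7 
wtray 181 [117. 319.] rect [ 531.  -316.6] [49.4  9.9] 26.2 
wtray 468 [141. 313.] rect [ 510.5 -312.6] [26.5 28.9] 57.9
```

View pics/wrist2.png

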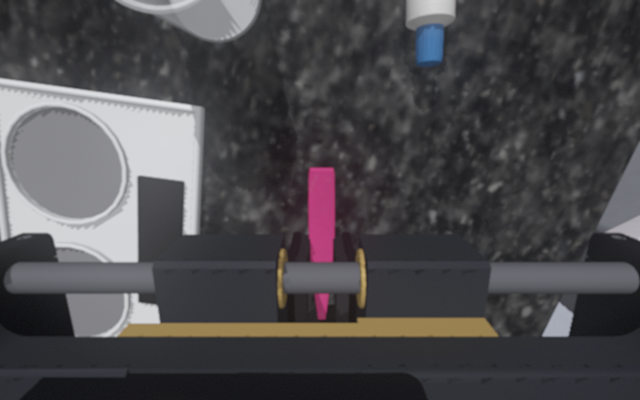

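```bash
python3 - <<'E'
from h import *
c=capture("wrist"); s=status.sense(); R=s["ee_rot"]; z=s["tcp_pos"][2]
for u,v in((321,168),(321,318)):
    p=ray(c,u,v,z+.007); print(p.round(4),(R.T@(p-s["tcp_pos"])).round(4))
E
python3 go.py 0.4625 -0.351 0.083 141.6
```

```text
[ 0.315  -0.3494  0.0904] [ 0.0446 -0.0009 -0.007 ]
[ 0.3557 -0.2804  0.0904] [-0.0355 -0.0009 -0.007 ]
d [-2.890e-02 -1.288e-01  1.000e-04] rxyz [0.09 0.  ] 7.86 | yaw 149.5 t 3.55 j [-22.  15. -33.  -0. -42.  -8.] F [ 0.2  0.2 -0.1]
```

```bash
python3 go.py 0.4645 -0.349 0.083 141.6
```

```text
d [-3.170e-02 -1.295e-01  1.000e-04] rxyz [0.09 0.  ] 7.86 | yaw 149.5 t 3.55 j [-22.  15. -33.  -0. -42.  -8.] F [ 0.2  0.2 -0.1]
```

>>> advance(
  rows=[
    [[0, -1.4, -5.2, 0, 0, 0, 0.5], [0, -2.8, -10.4, 0, 0, 0, 1], [0, -4, -15.6, 0, 0, 0, 1.5], [0, -5, -20, 0, 0, 0, 1.95], [0, -6, -24, 0, 0, 0, 1.95], [0, -6.3, -25.8, 0, 0, 0, 1.95], [0, -6.3, -25.8, 0, 0, 0, 1.95]],
  ],
)

```text
time_s: 4.25
tcp_pos: [0.4648, -0.3492, 0.0826]
ee_rot: [[-0.62, -0.785, -0.002], [-0.785, 0.62, 0.001], [0.001, 0.002, -1.0]]
wrist_force: [-0.5, 0.1, -0.3]
gripper_width: 0.133
gripper_force: 30.0
```

```bash
python3 go.py 0.4645 -0.349 0.0145 141.6
python3 - <<'E'
from h import *
c=capture("wrist"); cv2.imwrite("pics/wrist3.png",c["pixels"][:,:,::-1])
E
```

```text
d [-0.      0.0002  0.0681] rxyz [ 0.12 -0.03] 0.08 | yaw 141.7 t 4.25 j [-21.  26. -16.  -0. -48. -17.] F [-0.5  0.1 -0.3]
```

View pics/wrist3.png

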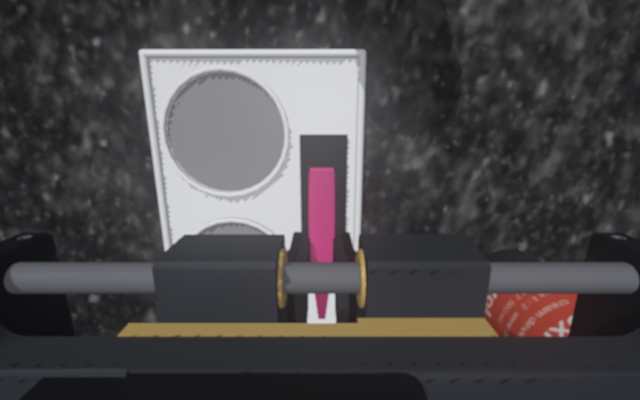

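>>> advance(
  rows=[
    [[0, 0, 0, 4, 0, 0, 0], [0, 0, 0, 8, 0, 0, 0], [0, 0, 0, 11, 0, 0, 0], [0, 0, 0, 12.6, 0, 0, 0], [0, 0, 0, 13.4, 0, 0, 0], [0, 0, 0, 13.7, 0, 0, 0], [0, 0, 0, 13.7, 0, 0, 0]],
  ],
)

```text
time_s: 5.0
tcp_pos: [0.4648, -0.3493, 0.016]
ee_rot: [[-0.62, -0.785, 0.001], [-0.785, 0.62, -0.0], [-0.0, -0.001, -1.0]]
wrist_force: [-1.3, 0.4, -0.3]
gripper_width: 0.128
gripper_force: 30.0
```

>>> advance(
  rows=[
    [[0.1, 0, 0, 0, 0, 0, 0], [0.25, 0, 0, 0, 0, 0, 0], [0.3, 0, 0, 0, 0, 0, 0], [0.3, 0, 0, 0, 0, 0, 0], [0.3, 0, 0, -4, 0, 0, 0], [0.3, 0, 0, -12, 0, 0, 0], [0.3, 0, 0, -20, 0, 0, 0], [0.3, 0, 0, -28, 0, 0, 0]],
  ],
)

```text
time_s: 5.8
tcp_pos: [0.4644, -0.3491, 0.1571]
ee_rot: [[-0.62, -0.785, -0.0], [-0.785, 0.62, 0.0], [0.0, 0.0, -1.0]]
wrist_force: [0.3, -0.4, -0.0]
gripper_width: 0.298
gripper_force: 0.0
```

>>> advance(
  rows=[
    [[0.3, 0, 0, -10, 0, 0, 0], [0.5, 0, 0, -18, 0, 0, 0], [0.5, 0, 0, -18, 0, 0, 0]],
  ],
)

```text
time_s: 6.1
tcp_pos: [0.4674, -0.3511, 0.2531]
ee_rot: [[-0.619, -0.785, 0.013], [-0.785, 0.619, -0.007], [-0.002, -0.014, -1.0]]
wrist_force: [0.6, -0.1, 0.3]
gripper_width: 0.41
gripper_force: 0.0
```

```bash
python3 - <<'E'
from h import *
for n in("side","wrist"):
    c=capture(n); P=cloud(c); cv2.imwrite(f"pics/{n}4.png",c["pixels"][:,:,::-1])
    hsv=cv2.cvtColor(c["pixels"],cv2.COLOR_RGB2HSV); H,S,V=[hsv[...,i].astype(int) for i in range(3)]
    m=(H>155)&(H<174)&(S>100)&(V>70)
    for s,ce,l in blobs(m,60): print(n,s,np.nanmedian(P[l],0).round(4),cv2.minAreaRect((P[l][:,:2]*1000).astype(np.float32)))
E
python3 go.py 0.4275 -0.075 0.25 106
```

```text
side [310 262  17  32 266] [ 0.4547 -0.3619  0.0167] ((457.922119140625, -350.488525390625), (89.40340423583984, 16.308895111083984), 53.639732360839844)
wrist [319 136  11  68 624] [ 0.4585 -0.3575  0.0183] ((465.662841796875, -352.0967102050781), (83.73884582519531, 10.327821731567383), 49.37279510498047)
d [-0.1919  0.1993 -0.0036] rxyz [-0.13  0.08] 35.66 | yaw 141.7 t 6.2 j [-21.  17.  -4.  -0. -69. -17.] F [-0.1  0.1 -0.8]
```

View pics/wrist4.png

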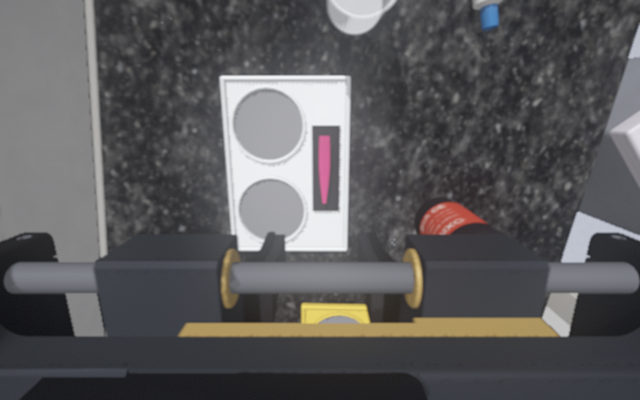

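In the tool's units: 0.2 m is 40, -0.192 m is -38.4.

>>> advance(
  rows=[
    [[0.8, -6, 6, 0, 0, 0, 0], [0.8, -12, 12, 0, 0, 0, 0], [0.8, -18, 18, 0, 0, 0, 0], [0.8, -24, 24, 0, 0, 0, 0], [0.8, -30, 30, 0, 0, 0, 0], [0.8, -35, 36, 0, 0, 0, 0], [0.8, -38.4, 40, 0, 0, 0, 0], [0.8, -38.4, 40, 0, 0, 0, 0]],
  ],
)

```text
time_s: 7.0
tcp_pos: [0.4252, -0.0725, 0.2442]
ee_rot: [[-0.617, -0.787, -0.003], [-0.787, 0.617, 0.0], [0.002, 0.003, -1.0]]
wrist_force: [-0.3, -0.2, -0.2]
gripper_width: 0.799
gripper_force: 0.0
```

```bash
python3 m.py side top | grep -E "amber|side|top|red|teal|pock|ytr"; python3 go.py 0.4278 -0.0735 0.092
```

```text
side
pock 269 [350. 186.] rect [664.3 -64.9] [64.8 66.6] 25.4 ((663.47119140625, -67.1326904296875), 36.64694595336914)
pock 345 [340. 208.] rect [ 596.4 -148. ] [63.8 73.8] 81.1 ((596.5480346679688, -146.64840698242188), 37.173866271972656)
pock 694 [354. 268.] rect [ 547.2 -352.8] [75.7 78.4] 87.3 ((546.7225341796875, -353.1001892089844), 40.28254318237305)
pock 928 [342. 305.] rect [ 481.1 -436.4] [77.4 78.3] 26.9 ((480.8388977050781, -436.6219482421875), 40.33182907104492)
ytray 1753 [336. 198.] rect [615.1 -86.5] [238.1 156.7] 50.6 
red 109 [264. 191.] mean [ 0.3866 -0.2121  0.1717] rect [ 387.3 -209.4] [27.1 26.6] [220. 214. 210.]
teal 61 [275. 137.] mean [0.4787 0.0414 0.1493] rect [479.2  42.8] [23.6 26.6] [227. 221. 218.]
amber 93 [269. 174.] mean [ 0.4274 -0.0775  0.1167] rect [427.6 -75.3] [27.8 30.2] [155. 152. 147.]
top
pock 411 [317. 165.] rect [ 597.2 -152.2] [57.3 70.7] 55.
[... 181 characters left out ...]
11)
pock 692 [430. 208.] rect [ 484.3 -436.8] [76.3 73.2] 74.0 ((485.3711242675781, -437.2174072265625), 38.740234375)
ytray 1254 [313. 172.] rect [ 592.  -144.6] [314.8 156.6] 3.7 
red 151 [339. 223.] mean [ 0.3875 -0.207   0.1719] rect [ 387.8 -207.7] [27.  27.4] [230. 227. 217.]
teal 85 [224. 183.] mean [0.4836 0.0477 0.1504] rect [484.   47.5] [20.3 27.4] [245. 244. 239.]
amber 150 [278. 212.] mean [ 0.4288 -0.0723  0.1171] rect [429.1 -72.3] [28.  29.2] [211.5 207.  194. ]
amber 9 [325. 234.] mean [ 0.3795 -0.1766  0.1179] rect [ 378.9 -176.7] [16.2  1.5] [51. 43. 37.]
d [-0.0019 -0.0011  0.1525] rxyz [ 0.09 -0.1 ] 0 | yaw 141.8 t 7.1 j [ 12.   2. -23.  -0. -66. -50.] F [-0.3  0.2  0.7]
```

>>> advance(
  rows=[
    [[0.8, -0.4, -0.3, 6, 0, 0, 0], [0.8, -0.4, -0.3, 14, 0, 0, 0], [0.8, -0.4, -0.3, 20, 0, 0, 0], [0.8, -0.4, -0.3, 26, 0, 0, 0], [0.8, -0.4, -0.3, 29.4, 0, 0, 0], [0.8, -0.4, -0.3, 30.2, 0, 0, 0], [0.8, -0.4, -0.3, 30.2, 0, 0, 0]],
  ],
)

```text
time_s: 7.8
tcp_pos: [0.4289, -0.0748, 0.0938]
ee_rot: [[-0.621, -0.784, -0.002], [-0.784, 0.621, -0.001], [0.002, 0.001, -1.0]]
wrist_force: [0.5, -0.5, 0.6]
gripper_width: 0.803
gripper_force: 0.0
```

>>> advance(
  rows=[
    [[0.1, 0, 0, 0, 0, 0, 0], [0.1, 0, 0, 0, 0, 0, 0], [0.1, 0, 0, 0, 0, 0, 0], [0.1, 0, 0, 0, 0, 0, 0], [0.1, 0, 0, 0, 0, 0, 0]],
  ],
)

```text
time_s: 8.3
tcp_pos: [0.4294, -0.0739, 0.0949]
ee_rot: [[-0.62, -0.785, 0.001], [-0.785, 0.62, 0.0], [-0.001, -0.001, -1.0]]
wrist_force: [0.1, 0.3, 0.4]
gripper_width: 0.433
gripper_force: 0.0
```

```bash
python3 go.py 0.549 -0.353 0.0985 141.6
```

```text
d [ 0.1448 -0.2669 -0.0036] rxyz [-0.03  0.04] 0.08 | yaw 141.7 t 8.3 j [ 12.  12. -35.   0. -42. -50.] F [0.1 0.3 0.4]
```

>>> advance(
  rows=[
    [[0, 0, 0, 0, 0, 0, 0], [0, 0, 0, 0, 0, 0, 0], [0, 0, 0, 0, 0, 0, 0], [0, 0, 0, -2, 0, 0, 0], [0, 0, 0, -6, 0, 0, 0], [0, 0, 0, -11, 0, 0, 0], [0, 0, 0, -15, 0, 0, 0], [0, 0, 0, -16, 0, 0, 0]],
  ],
)

```text
time_s: 9.1
tcp_pos: [0.4306, -0.0738, 0.177]
ee_rot: [[-0.62, -0.785, 0.005], [-0.785, 0.62, 0.001], [-0.004, -0.004, -1.0]]
wrist_force: [0.4, 0.7, -1.2]
gripper_width: 0.361
gripper_force: 30.0
```

```bash
python3 go.py 0.549 -0.353 0.17 141.6
```

```text
d [ 0.1457 -0.2659  0.0075] rxyz [-0.21  0.21] 0.1 | yaw 141.7 t 9.1 j [ 12.   6. -29.   0. -55. -50.] F [ 0.4  0.7 -1.2]
```

In the tool's units: -0.266 m is -53.2, -0.255 m is -51.

>>> advance(
  rows=[
    [[0, 2, -4, 0, 0, 0, 0], [0, 6, -11, 0, 0, 0, 0], [0, 11, -19, 0, 0, 0, 0], [0, 16, -28, 0, 0, 0, 0], [0, 21, -37, 0, 0, 0, 0], [0, 25, -45, 0, 0, 0, 0], [0, 28, -51, 0, 0, 0, 0], [0, 29.2, -53.2, 0, 0, 0, 0]],
  ],
)

```text
time_s: 9.9
tcp_pos: [0.5475, -0.3561, 0.1722]
ee_rot: [[-0.622, -0.783, -0.002], [-0.783, 0.622, 0.001], [0.001, 0.002, -1.0]]
wrist_force: [0.1, 0.3, -1.4]
gripper_width: 0.361
gripper_force: 30.0
```

>>> advance(
  rows=[
    [[0, 0, 0, 0, 0, 0, 0], [0, 0, 0, 0, 0, 0, 0]],
  ],
)

```text
time_s: 10.1
tcp_pos: [0.5465, -0.3525, 0.1735]
ee_rot: [[-0.62, -0.784, -0.002], [-0.784, 0.62, 0.001], [0.0, 0.003, -1.0]]
wrist_force: [-0.7, -0.3, -0.9]
gripper_width: 0.36
gripper_force: 30.0
```

```bash
python3 m.py side  | grep -E "side|top|pock";  python3 - <<'E'
from h import *
for n in("side",):
    c=capture(n); cv2.imwrite("pics/s5.png",c["pixels"][120:380,200:500,::-1])
    P=cloud(c); hsv=cv2.cvtColor(c["pixels"],cv2.COLOR_RGB2HSV); H,S,V=[hsv[...,i].astype(int) for i in range(3)]
    m=(H>4)&(H<20)&(S>130)&(V>60)&(abs(P[...,0]-.55)<.06)&(abs(P[...,1]+.35)<.06)
    for s,ce,l in blobs(m,30): print(s,ce,np.nanmedian(P[l],0).round(4),np.nanmin(P[l],0).round(3),np.nanmax(P[l],0).round(3))
E
python3 go.py 0.549 -0.353 0.1 141.6
```

```text
side
pock 185 [334. 209.] rect [ 579.3 -145.4] [67.2 39.6] 83.4 ((592.4632568359375, -147.07530212402344), 33.86966323852539)
pock 692 [354. 268.] rect [ 547.4 -352.8] [73.1 79.8] 74.0 ((547.1390991210938, -352.6858825683594), 40.2552604675293)
pock 923 [342. 305.] rect [ 481.3 -436.2] [77.6 76.5] 20.1 ((480.9202880859375, -436.7214050292969), 40.25945281982422)
[333 176  43  10 119] [351.45378151 180.34453782] [ 0.5196 -0.3612  0.2723] [ 0.494 -0.392  0.243] [ 0.557 -0.331  0.276]
[346 218  21  32 542] [355.6697417  234.08487085] [ 0.5369 -0.3678  0.1299] [ 0.524 -0.374  0.087] [ 0.564 -0.342  0.163]
d [-0.0006 -0.0023  0.0745] rxyz [0.05 0.  ] 0.14 | yaw 141.7 t 10.2 j [-19.  26.   0.  -0. -64. -20.] F [-0.6 -0.6 -1.3]
```

View pics/s5.png

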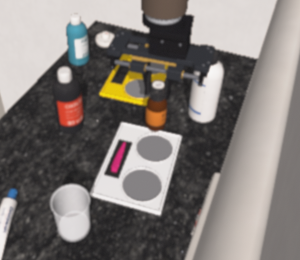

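In the tool's units: -0.002 m is -0.4, 0.074 m is 14.8.

>>> advance(
  rows=[
    [[0, 0, -0.4, 4, 0, 0, 0], [0, 0, -0.4, 8, 0, 0, 0], [0, 0, -0.4, 11, 0, 0, 0], [0, 0, -0.4, 13, 0, 0, 0], [0, 0, -0.4, 14.2, 0, 0, 0], [0, 0, -0.4, 14.8, 0, 0, 0], [0, 0, -0.4, 14.8, 0, 0, 0], [0, 0, -0.4, 14.8, 0, 0, 0]],
  ],
)

```text
time_s: 11.0
tcp_pos: [0.5494, -0.3548, 0.1014]
ee_rot: [[-0.62, -0.785, 0.001], [-0.785, 0.62, -0.001], [-0.0, -0.001, -1.0]]
wrist_force: [-0.1, -0.5, -0.7]
gripper_width: 0.36
gripper_force: 30.0
```

>>> advance(
  rows=[
    [[0.4, 0, 0, 0, 0, 0, 0], [0.5, 0, 0, 0, 0, 0, 0], [0.7, 0, 0, 0, 0, 0, 0], [0.7, 0, 0, 0, 0, 0, 0], [0.7, 0, 0, 0, 0, 0, 0], [0.7, 0, 0, -4, 0, 0, 0], [0.7, 0, 0, -12, 0, 0, 0], [0.7, 0, 0, -20, 0, 0, 0]],
  ],
)

```text
time_s: 11.8
tcp_pos: [0.5484, -0.3545, 0.2009]
ee_rot: [[-0.62, -0.785, -0.002], [-0.785, 0.62, 0.001], [0.001, 0.002, -1.0]]
wrist_force: [-0.3, -0.2, 0.7]
gripper_width: 0.699
gripper_force: 0.0
```

>>> advance(
  rows=[
    [[0.8, 0, 0, -6, 0, 0, 0], [0.8, 0, 0, -10, 0, 0, 0], [0.8, 0, 0, -10, 0, 0, 0]],
  ],
)

```text
time_s: 12.1
tcp_pos: [0.5504, -0.3555, 0.2548]
ee_rot: [[-0.62, -0.785, 0.007], [-0.785, 0.62, -0.004], [-0.002, -0.008, -1.0]]
wrist_force: [-0.8, -0.9, 0.6]
gripper_width: 0.788
gripper_force: 0.0
```

```bash
python3 go.py 0.3878 -0.2085 0.24 141.6
```

```text
d [-0.0146  0.2188  0.0131] rxyz [-0.45  0.09] 0.1 | yaw 141.7 t 12.1 j [-19.  24.   8.   0. -74. -20.] F [-0.8 -0.9  0.6]
```

In the tool's units: 0.2188 m is 43.76, 0.21 m is 42.

>>> advance(
  rows=[
    [[0.8, 0, 6, 0, 0, 0, 0], [0.8, -2, 14, 0, 0, 0, 0], [0.8, -2.9, 22, 0, 0, 0, 0], [0.8, -2.9, 30, 0, 0, 0, 0], [0.8, -2.9, 38, 0, 0, 0, 0], [0.8, -2.9, 42, 0, 0, 0, 0], [0.8, -2.9, 43.76, 0, 0, 0, 0], [0.8, -2.9, 43.76, 0, 0, 0, 0]],
  ],
)

```text
time_s: 12.9
tcp_pos: [0.3857, -0.2072, 0.2504]
ee_rot: [[-0.619, -0.785, 0.0], [-0.785, 0.619, 0.0], [-0.0, -0.0, -1.0]]
wrist_force: [-0.3, -0.5, -0.1]
gripper_width: 0.799
gripper_force: 0.0
```

```bash
python3 - <<'E'
from h import *
for n in("side","top"):
    c=capture(n); P=cloud(c)
    m=(abs(P[...,2]-.122)<.007)&(abs(P[...,0]-.55)<.04)&(abs(P[...,1]+.35)<.04)
    for s,ce,l in blobs(m,10): print(n,s,ce,P[l].mean(0).round(4),cv2.minAreaRect((P[l][:,:2]*1000).astype(np.float32)))
E
python3 go.py 0.3878 -0.2085 0.151 141.6
```

```text
side [350 227  15  13 146] [357.48630137 232.97945205] [ 0.5473 -0.3572  0.1217] ((548.4110107421875, -354.8896484375), (29.24798583984375, 29.59759521484375), 25.879316329956055)
top [396 158  13  13 137] [401.97810219 164.2189781 ] [ 0.5488 -0.3518  0.1224] ((550.1253662109375, -351.7683410644531), (30.05864906311035, 28.056184768676758), 0.07643643766641617)
d [-0.0001 -0.0009  0.0994] rxyz [-0.01 -0.01] 0.08 | yaw 141.7 t 13.0 j [ -7.   2. -21.   0. -66. -31.] F [-0.4 -0.4 -0. ]
```

In the tool's units: 0.098 m is 19.6, 0.092 m is 18.4.

>>> advance(
  rows=[
    [[0.8, 0, -0.2, 6, 0, 0, 0], [0.8, 0, -0.2, 12, 0, 0, 0], [0.8, 0, -0.2, 16, 0, 0, 0], [0.8, 0, -0.2, 18.4, 0, 0, 0], [0.8, 0, -0.2, 19.6, 0, 0, 0], [0.8, 0, -0.2, 19.6, 0, 0, 0]],
  ],
)

```text
time_s: 13.6
tcp_pos: [0.3873, -0.2086, 0.1515]
ee_rot: [[-0.621, -0.784, -0.002], [-0.784, 0.621, 0.0], [0.001, 0.002, -1.0]]
wrist_force: [0.4, 0.1, -0.9]
gripper_width: 0.801
gripper_force: 0.0
```

>>> advance(
  rows=[
    [[0.2, 0, 0, 0, 0, 0, 0], [0, 0, 0, 0, 0, 0, 0], [0, 0, 0, 0, 0, 0, 0], [0, 0, 0, 0, 0, 0, 0], [0, 0, 0, 0, 0, 0, 0], [0, 0, 0, 0, 0, 0, 0], [0, 0, 0, 0, 0, 0, 0], [0, 0, 0, 0, 0, 0, 0]],
  ],
)

```text
time_s: 14.4
tcp_pos: [0.3874, -0.2083, 0.1528]
ee_rot: [[-0.62, -0.785, 0.001], [-0.785, 0.62, -0.0], [-0.0, -0.001, -1.0]]
wrist_force: [0.2, -0.0, 1.2]
gripper_width: 0.346
gripper_force: 30.0
```

```bash
python3 go.py 0.4833 -0.4365 0.158 141.6
```

```text
d [ 0.1196 -0.2168 -0.0051] rxyz [-0.04  0.01] 0.09 | yaw 141.7 t 14.4 j [ -7.   8. -30.   0. -52. -31.] F [ 0.2 -0.   1.2]
```

Careful with the scale: shifts go in units of 5 mm and turns go in units of 4 degrees. That gives: -0.08 m is -16, -0.078 m is -15.6.

>>> advance(
  rows=[
    [[0, 0, 0, -1, 0, 0, 0], [0, 0, 0, -3, 0, 0, 0], [0, 0, 0, -6, 0, 0, 0], [0, 0, 0, -10, 0, 0, 0], [0, 0, 0, -13.6, 0, 0, 0], [0, 0, 0, -15.6, 0, 0, 0], [0, 0, 0, -16, 0, 0, 0], [0, 0, 0, -16, 0, 0, 0]],
  ],
)

```text
time_s: 15.2
tcp_pos: [0.3866, -0.208, 0.2322]
ee_rot: [[-0.62, -0.784, -0.001], [-0.784, 0.62, 0.001], [-0.0, 0.001, -1.0]]
wrist_force: [0.5, 0.3, -4.1]
gripper_width: 0.342
gripper_force: 30.0
```

>>> advance(
  rows=[
    [[0, 1, -2, 0, 0, 0, 0], [0, 3, -6, 0, 0, 0, 0], [0, 6, -11, 0, 0, 0, 0], [0, 9.2, -17, 0, 0, 0, 0], [0, 12.6, -23, 0, 0, 0, 0], [0, 16, -29, 0, 0, 0, 0], [0, 19, -34.4, 0, 0, 0, 0], [0, 21.4, -39, 0, 0, 0, 0]],
  ],
)

```text
time_s: 16.0
tcp_pos: [0.4737, -0.4154, 0.2302]
ee_rot: [[-0.621, -0.784, -0.003], [-0.784, 0.621, 0.001], [0.001, 0.003, -1.0]]
wrist_force: [0.5, 0.3, -3.4]
gripper_width: 0.346
gripper_force: 30.0
```

```bash
python3 go.py 0.4833 -0.4365 0.158 141.6
```

```text
d [ 0.0105 -0.0208  0.0722] rxyz [ 0.18 -0.05] 0.02 | yaw 141.6 t 16.0 j [-27.  22.   2.   0. -70. -12.] F [ 0.5  0.3 -3.4]
```

>>> advance(
  rows=[
    [[0, 1.2, -2.4, 0, 0, 0, 0], [0, 2, -3.8, 0, 0, 0, 0], [0, 2.3, -4.3, 0, 0, 0, 0], [0, 2.3, -4.3, 0, 0, 0, 0], [0, 2.3, -4.3, 0, 0, 0, 0]],
  ],
)

```text
time_s: 16.5
tcp_pos: [0.4831, -0.4349, 0.2325]
ee_rot: [[-0.62, -0.785, -0.0], [-0.785, 0.62, 0.0], [-0.0, 0.001, -1.0]]
wrist_force: [0.5, 0.4, -3.7]
gripper_width: 0.343
gripper_force: 30.0
```

```bash
python3 go.py 0.4833 -0.4365 0.158 141.6; python3 - <<'E'
from h import *
c=capture("wrist"); cv2.imwrite("pics/w6.png",c["pixels"][:,:,::-1])
E
```

```text
d [ 0.0012 -0.0012  0.0745] rxyz [0.04 0.01] 0.1 | yaw 141.7 t 16.5 j [-28.  24.   5.  -0. -71. -11.] F [ 0.5  0.4 -3.7]
```

View pics/w6.png

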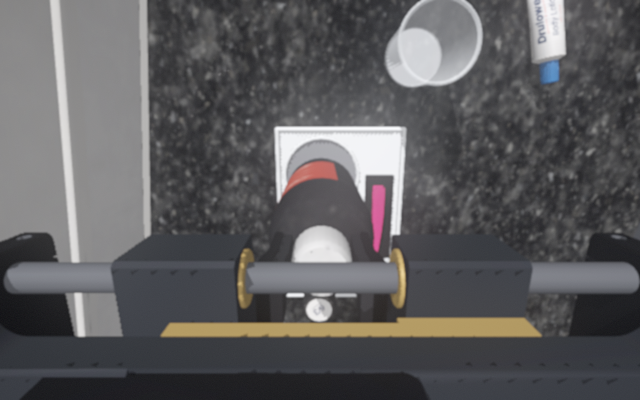

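In the tool's units: 0.0745 m is 14.9, 0.074 m is 14.8.

>>> advance(
  rows=[
    [[0, 0.2, -0.2, 3, 0, 0, 0], [0, 0.2, -0.2, 7, 0, 0, 0], [0, 0.2, -0.2, 10.4, 0, 0, 0], [0, 0.2, -0.2, 12.8, 0, 0, 0], [0, 0.2, -0.2, 14.2, 0, 0, 0], [0, 0.2, -0.2, 14.8, 0, 0, 0], [0, 0.2, -0.2, 14.9, 0, 0, 0], [0, 0.2, -0.2, 14.9, 0, 0, 0]],
  ],
)

```text
time_s: 17.35
tcp_pos: [0.484, -0.4371, 0.1589]
ee_rot: [[-0.62, -0.785, 0.001], [-0.785, 0.62, -0.001], [0.0, -0.002, -1.0]]
wrist_force: [-0.3, -0.5, -3.6]
gripper_width: 0.341
gripper_force: 30.0
```

```bash
python3 go.py 0.4833 -0.4365 0.158
```

```text
d [-0.0001  0.0009  0.0009] rxyz [-0.09 -0.  ] 0 | yaw 141.7 t 17.35 j [-28.  27.  -1.   0. -62. -10.] F [-0.3 -0.5 -3.6]
```

Still carrying weight; nudge 1.5 mm down, release, rise.

In the tool's units: 0.0015 m is 0.3, 0.001 m is 0.2.

>>> advance(
  rows=[
    [[0, 0, 0, 0.2, 0, 0, 0], [0, 0, 0, 0.3, 0, 0, 0], [0, 0, 0, 0.3, 0, 0, 0]],
  ],
)

```text
time_s: 17.65
tcp_pos: [0.4841, -0.4374, 0.1578]
ee_rot: [[-0.62, -0.785, 0.002], [-0.785, 0.62, -0.002], [0.0, -0.002, -1.0]]
wrist_force: [-0.1, -0.4, 0.3]
gripper_width: 0.348
gripper_force: 30.0
```

>>> advance(
  rows=[
    [[0.4, 0, 0, 0, 0, 0, 0], [0.6, 0, 0, 0, 0, 0, 0], [0.8, 0, 0, 0, 0, 0, 0], [0.8, 0, 0, 0, 0, 0, 0], [0.8, 0, 0, 0, 0, 0, 0], [0.8, 0, 0, -4, 0, 0, 0], [0.8, 0, 0, -12, 0, 0, 0], [0.8, 0, 0, -20, 0, 0, 0]],
  ],
)

```text
time_s: 18.45
tcp_pos: [0.4831, -0.4367, 0.2569]
ee_rot: [[-0.62, -0.785, -0.002], [-0.785, 0.62, 0.001], [0.001, 0.002, -1.0]]
wrist_force: [1.3, -0.3, -0.0]
gripper_width: 0.793
gripper_force: 0.0
```

>>> advance(
  rows=[
    [[0.8, 0, 0, 0, 0, 0, 0]],
  ],
)

```text
time_s: 18.55
tcp_pos: [0.4859, -0.4391, 0.2642]
ee_rot: [[-0.619, -0.785, 0.011], [-0.785, 0.619, -0.009], [0.0, -0.014, -1.0]]
wrist_force: [1.0, 0.4, 0.3]
gripper_width: 0.798
gripper_force: 0.0
```

```bash
python3 go.py 0.482 0.047 0.25
```

```text
d [-0.3792  0.3044  0.0098] rxyz [-0.79 -0.03] 0 | yaw 141.7 t 18.55 j [-28.  23.   8.   0. -74. -10.] F [1.  0.4 0.3]
```

>>> advance(
  rows=[
    [[0.8, -6, 4.8, 0, 0, 0, 0], [0.8, -13, 10.4, 0, 0, 0, 0], [0.8, -20, 16, 0, 0, 0, 0], [0.8, -27, 21.6, 0, 0, 0, 0], [0.8, -34, 27.2, 0, 0, 0, 0], [0.8, -41, 32.8, 0, 0, 0, 0], [0.8, -48, 38.4, 0, 0, 0, 0], [0.8, -54, 43.2, 0, 0, 0, 0]],
  ],
)

```text
time_s: 19.35
tcp_pos: [0.4811, -0.0891, 0.2565]
ee_rot: [[-0.62, -0.785, 0.0], [-0.785, 0.62, 0.0], [-0.0, -0.0, -1.0]]
wrist_force: [0.8, 0.1, -0.4]
gripper_width: 0.801
gripper_force: 0.0
```

```bash
python3 go.py 0.482 0.047 0.25; python3 - <<'E'
from h import *
for n in("side","top"):
    c=capture(n); P=cloud(c)
    for z,x,y in((.177,.483,-.437),(.122,.549,-.353),(.15,.482,.047),(.035,.584,.104)):
        m=(abs(P[...,2]-z)<.006)&(abs(P[...,0]-x)<.04)&(abs(P[...,1]-y)<.04)
        for s,ce,l in blobs(m,10): print(n,z,s,ce.round(),np.round(cv2.minAreaRect((P[l][:,:2]*1000).astype(np.float32))[:2],1).tolist())
E
python3 m.py side top|grep -E "pock|ytray"
```

```text
d [-0.1074  0.0836  0.0066] rxyz [-0.01  0.03] 0 | yaw 141.7 t 19.35 j [  9.   7. -15.  -0. -68. -47.] F [ 0.8  0.1 -0.4]
side 0.177 [338 244  16  13 168] [346. 250.] [[483.8, -438.6], [28.5, 26.3]]
side 0.122 [350 227  15  13 142] [357. 233.] [[547.6, -355.1], [28.1, 29.6]]
side 0.15 [270 133  11   8  65] [275. 137.] [[479.4, 42.9], [26.6, 30.7]]
side 0.035 [302 151   8   6  37] [305. 154.] [[582.3, 102.5], [22.5, 22.1]]
top 0.177 [439 175  14  14 139] [446. 181.] [[484.7, -435.5], [28.8, 26.7]]
top 0.122 [396 158  13  14 138] [402. 164.] [[549.6, -352.4], [29.8, 29.6]]
top 0.15 [219 179  13  13 132] [225. 185.] [[480.5, 46.8], [27.2, 27.7]]
top 0.035 [211 159  10  10  72] [215. 163.] [[584.0, 104.1], [22.8, 22.7]]
pock 267 [350. 186.] rect [664.3 -65.4] [64.6 70.9] 44.7 ((665.2263793945312, -63.466957092285156), 36.7891960144043)
pock 346 [340. 208.] rect [ 597.1 -147.4] [71.2 68.4] 9.6 ((596.1199340820312, -148.05323791503906), 37.077659606933594)
pock 121 [367. 270.] rect [ 572.4 -369.8] [59.7 19.2] 51.4 ((566.769775390625, -365.2967529296875), 29.932756423950195)
pock 224 [338. 311.] rect [ 474.9 -445.3] [54.8 80.1] 55.6 ((481.278564453125, -435.9813537597656), 40.09016036987305)
ytray 1756 [336. 198.] rect [615.5 -86.4] [237.7 157.1] 50.8 
pock 123 [323. 161.] rect [ 610.3 -167.8] [58.9 25.1] 26.6 ((605.4947509765625, -158.234375), 29.52547836303711)
pock 358 [394. 187.] rect [ 544.9 -350.1] [81.9 70.9] 72.9 ((549.6181030273438, -351.3075256347656), 41.51290512084961)
pock 147 [427. 214.] rect [ 476.4 -428.2] [80.9 50. ] 53.5 ((483.52911376953125, -433.5621032714844), 40.784385681152344)
ytray 1585 [310. 172.] rect [ 552.8 -111. ] [129.8 236.3] 51.9 
ytray 195 [263. 152.] rect [553.1 -40.7] [214.6  45.6] 19.4
```

In the tool's units: -0.105 m is -21, 0.0843 m is 16.86.

>>> advance(
  rows=[
    [[0.8, -6, 4.8, 0, 0, 0, 0], [0.8, -12, 9.6, 0, 0, 0, 0], [0.8, -17, 13.6, 0, 0, 0, 0], [0.8, -20, 16, 0, 0, 0, 0], [0.8, -21, 16.86, 0, 0, 0, 0], [0.8, -21, 16.86, 0, 0, 0, 0]],
  ],
)

```text
time_s: 20.15
tcp_pos: [0.4807, 0.0432, 0.2563]
ee_rot: [[-0.62, -0.784, -0.0], [-0.784, 0.62, -0.0], [0.0, 0.0, -1.0]]
wrist_force: [-0.1, -1.1, -0.5]
gripper_width: 0.8
gripper_force: 0.0
```

```bash
python3 go.py 0.480 0.0455 0.134
```

```text
d [-0.0015  0.002   0.1223] rxyz [ 0.01 -0.03] 0 | yaw 141.7 t 20.15 j [ 24.   7. -16.   0. -68. -63.] F [-0.1 -1.1 -0.5]
```

>>> advance(
  rows=[
    [[0.8, -0.3, 0.4, 7, 0, 0, 0], [0.8, -0.3, 0.4, 14, 0, 0, 0], [0.8, -0.3, 0.4, 20, 0, 0, 0], [0.8, -0.3, 0.4, 22.8, 0, 0, 0], [0.8, -0.3, 0.4, 24, 0, 0, 0], [0.8, -0.3, 0.4, 24.3, 0, 0, 0], [0.8, -0.3, 0.4, 24.3, 0, 0, 0]],
  ],
)

```text
time_s: 20.85
tcp_pos: [0.4806, 0.0455, 0.1357]
ee_rot: [[-0.621, -0.784, 0.001], [-0.784, 0.621, 0.0], [-0.001, -0.001, -1.0]]
wrist_force: [-0.3, -0.2, 0.0]
gripper_width: 0.799
gripper_force: 0.0
```

>>> advance(
  rows=[
    [[0.2, 0, 0, 0, 0, 0, 0], [0, 0, 0, 0, 0, 0, 0], [0, 0, 0, 0, 0, 0, 0], [0, 0, 0, 0, 0, 0, 0], [0, 0, 0, 0, 0, 0, 0], [0, 0, 0, 0, 0, 0, 0], [0, 0, 0, 0, 0, 0, 0]],
  ],
)

```text
time_s: 21.55
tcp_pos: [0.48, 0.046, 0.1351]
ee_rot: [[-0.62, -0.785, 0.0], [-0.785, 0.62, -0.0], [-0.0, -0.0, -1.0]]
wrist_force: [0.1, 0.3, 0.3]
gripper_width: 0.34
gripper_force: 30.0
```

```bash
python3 go.py 0.6665 -0.0655 0.14
```

```text
d [-0.0281 -0.2154 -0.0048] rxyz [-0.02  0.01] 0 | yaw 141.7 t 21.55 j [ 25.  13. -26.   0. -50. -63.] F [0.1 0.3 0.3]
```

>>> advance(
  rows=[
    [[0, 0, 0, -1, 0, 0, 0], [0, 0, 0, -3, 0, 0, 0], [0, 0, 0, -6, 0, 0, 0], [0, 0, 0, -10, 0, 0, 0], [0, 0, 0, -13, 0, 0, 0], [0, 0, 0, -14, 0, 0, 0], [0, 0, 0, -14, 0, 0, 0]],
  ],
)

```text
time_s: 22.25
tcp_pos: [0.48, 0.0461, 0.2058]
ee_rot: [[-0.62, -0.784, 0.001], [-0.784, 0.62, 0.001], [-0.002, -0.0, -1.0]]
wrist_force: [-1.0, -0.0, -3.7]
gripper_width: 0.343
gripper_force: 30.0
```

>>> advance(
  rows=[
    [[0, -0.4, -2.4, 0, 0, 0, 0], [0, -1, -7, 0, 0, 0, 0], [0, -1.8, -13.6, 0, 0, 0, 0], [0, -2.6, -20.4, 0, 0, 0, 0], [0, -3.6, -27.2, 0, 0, 0, 0], [0, -4.4, -33.6, 0, 0, 0, 0], [0, -5, -38.8, 0, 0, 0, 0], [0, -5.4, -41.8, 0, 0, 0, 0]],
  ],
)

```text
time_s: 23.05
tcp_pos: [0.662, -0.0644, 0.2023]
ee_rot: [[-0.621, -0.784, -0.003], [-0.784, 0.621, -0.001], [0.002, 0.002, -1.0]]
wrist_force: [-0.3, 1.3, -3.1]
gripper_width: 0.342
gripper_force: 30.0
```

>>> advance(
  rows=[
    [[0, 0, -1.2, 0, 0, 0, 0], [0, 0, -1.2, 0, 0, 0, 0], [0, 0, -1.2, 0, 0, 0, 0]],
  ],
)

```text
time_s: 23.35
tcp_pos: [0.6646, -0.0661, 0.2043]
ee_rot: [[-0.62, -0.785, -0.002], [-0.785, 0.62, 0.0], [0.001, 0.002, -1.0]]
wrist_force: [-0.7, -0.4, -2.7]
gripper_width: 0.344
gripper_force: 30.0
```

```bash
python3 go.py 0.6665 -0.0655 0.14; python3 m.py wrist side| grep -E "wri|side|pock|ytr|bed"
```

```text
d [-0.0017 -0.0013  0.0643] rxyz [ 0.09 -0.06] 0 | yaw 141.7 t 23.35 j [  8.  27.   6.  -0. -69. -46.] F [-0.7 -0.4 -2.7]
wrist
pock 245 [174.  49.] rect [ 701.9 -264.5] [63.4 24. ] 23.9 ((706.752685546875, -275.47198486328125), 31.69532012939453)
pock 267 [311.  48.] rect [ 593.1 -171.7] [27.6 75.9] 75.3 ((596.1363525390625, -160.2137451171875), 37.93444061279297)
pock 364 [301. 164.] rect [663.4 -89.2] [28.7 76.6] 82.1 ((665.3750610351562, -75.0295181274414), 38.30626678466797)
side
pock 268 [350. 186.] rect [664.4 -64.4] [66.9 65.3] 20.0 ((664.20556640625, -65.53852081298828), 36.97172164916992)
pock 346 [340. 208.] rect [ 596.1 -147.5] [65.1 73.3] 68.9 ((595.6632080078125, -148.89222717285156), 37.16355895996094)
pock 122 [367. 270.] rect [ 572.2 -369.9] [59.6 19.4] 51.0 ((567.568603515625, -366.12554931640625), 30.016700744628906)
pock 223 [338. 311.] rect [ 474.8 -445.3] [54.8 80.1] 54.4 ((480.8293151855469, -436.8606262207031), 40.094017028808594)
bed 139 [321. 192.] rect [574.9 -66.7] [88.1 20.7] 50.2 
ytray 1738 [335. 198.] rect [616.4 -85.8] [239.9 156.3] 50.7
```

>>> advance(
  rows=[
    [[0, -0.2, -0.2, 3, 0, 0, 0], [0, -0.2, -0.2, 6.6, 0, 0, 0], [0, -0.2, -0.2, 9.6, 0, 0, 0], [0, -0.2, -0.2, 11.6, 0, 0, 0], [0, -0.2, -0.2, 12.6, 0, 0, 0], [0, -0.2, -0.2, 13, 0, 0, 0], [0, -0.2, -0.2, 13, 0, 0, 0], [0, -0.2, -0.2, 13, 0, 0, 0]],
  ],
)

```text
time_s: 24.25
tcp_pos: [0.6672, -0.066, 0.1409]
ee_rot: [[-0.62, -0.785, 0.002], [-0.785, 0.62, 0.0], [-0.001, -0.001, -1.0]]
wrist_force: [-0.4, 0.1, -3.0]
gripper_width: 0.344
gripper_force: 30.0
```

```bash
python3 go.py 0.666 -0.0655 0.14
```

```text
d [0.0004 0.0013 0.0009] rxyz [-0.07  0.06] 0 | yaw 141.7 t 24.25 j [  8.  30.   1.   0. -61. -46.] F [-0.4  0.1 -3. ]
```

In the tool's units: 0.0015 m is 0.3, 0.001 m is 0.2.

>>> advance(
  rows=[
    [[0, 0, 0.2, 0.2, 0, 0, 0], [0, 0, 0.2, 0.3, 0, 0, 0], [0, 0, 0.2, 0.3, 0, 0, 0]],
  ],
)

```text
time_s: 24.55
tcp_pos: [0.667, -0.0655, 0.1402]
ee_rot: [[-0.62, -0.785, 0.003], [-0.785, 0.62, -0.0], [-0.002, -0.003, -1.0]]
wrist_force: [0.1, -0.3, 2.8]
gripper_width: 0.342
gripper_force: 30.0
```

>>> advance(
  rows=[
    [[0.4, 0, 0, 0, 0, 0, 0], [0.6, 0, 0, 0, 0, 0, 0], [0.8, 0, 0, 0, 0, 0, 0], [0.8, 0, 0, 0, 0, 0, 0], [0.8, 0, 0, 0, 0, 0, 0], [0.8, 0, 0, -4, 0, 0, 0], [0.8, 0, 0, -12, 0, 0, 0], [0.8, 0, 0, -16, 0, 0, 0]],
  ],
)

```text
time_s: 25.35
tcp_pos: [0.6672, -0.0656, 0.2219]
ee_rot: [[-0.62, -0.785, 0.004], [-0.785, 0.62, -0.001], [-0.002, -0.004, -1.0]]
wrist_force: [0.6, -0.0, 0.6]
gripper_width: 0.797
gripper_force: 0.0
```

>>> advance(
  rows=[
    [[0.6, 0, 0, 0, 0, 0, 0]],
  ],
)

```text
time_s: 25.45
tcp_pos: [0.6679, -0.0655, 0.2231]
ee_rot: [[-0.62, -0.785, 0.008], [-0.785, 0.62, -0.0], [-0.005, -0.007, -1.0]]
wrist_force: [-0.3, -0.3, -0.5]
gripper_width: 0.759
gripper_force: 0.0
```

```bash
python3 go.py 0.5845 0.104 0.21
```

```text
d [-0.0812  0.1706  0.0124] rxyz [-0.37  0.29] 0 | yaw 141.7 t 25.45 j [  8.  26.   7.   0. -70. -47.] F [-0.3 -0.3 -0.5]
```

In the tool's units: 0.17 m is 34, 0.16 m is 32.

>>> advance(
  rows=[
    [[0.6, -3, 6, 0, 0, 0, 0], [0.6, -6.2, 13, 0, 0, 0, 0], [0.6, -9.6, 20, 0, 0, 0, 0], [0.6, -12.8, 27, 0, 0, 0, 0], [0.6, -15.2, 32, 0, 0, 0, 0], [0.6, -16.2, 34, 0, 0, 0, 0], [0.6, -16.2, 34, 0, 0, 0, 0]],
  ],
)

```text
time_s: 26.15
tcp_pos: [0.5821, 0.1045, 0.2181]
ee_rot: [[-0.618, -0.786, -0.001], [-0.786, 0.618, -0.0], [0.001, 0.001, -1.0]]
wrist_force: [-0.1, -0.2, 0.5]
gripper_width: 0.603
gripper_force: 0.0
```

```bash
python3 go.py 0.584 0.1037 0.022; python3 - <<'E'
from h import *
for n in("side","top"):
    c=capture(n); P=cloud(c)
    for z,x,y in((.155,.667,-.066),(.035,.584,.104)):
        m=(abs(P[...,2]-z)<.006)&(abs(P[...,0]-x)<.04)&(abs(P[...,1]-y)<.04)
        for s,ce,l in blobs(m,10): print(n,z,s,ce.round(),np.round(cv2.minAreaRect((P[l][:,:2]*1000).astype(np.float32))[:2],1).tolist())
E
python3 m.py top|grep -E "pock|ytray"
```

```text
d [-0.0007 -0.0021  0.1961] rxyz [ 0.03 -0.04] 0 | yaw 141.8 t 26.15 j [ 26.  19.  -5.  -0. -66. -64.] F [-0.1 -0.2  0.5]
side 0.155 [348 139  12   7  67] [354. 142.] [[665.8, -67.6], [24.9, 29.4]]
side 0.035 [302 151   8   7  38] [305. 154.] [[581.9, 102.7], [23.4, 24.9]]
top 0.155 [273 106  13  12 114] [279. 111.] [[667.2, -64.8], [28.1, 27.5]]
top 0.035 [211 159  10  10  79] [215. 164.] [[584.8, 103.9], [25.4, 22.3]]
pock 355 [394. 187.] rect [ 544.7 -349.9] [81.9 71.2] 71.1 ((549.461669921875, -351.5922546386719), 41.9085807800293)
pock 154 [427. 214.] rect [ 476.2 -427.4] [80.4 50.6] 52.7 ((484.1595458984375, -433.93878173828125), 40.871482849121094)
ytray 2592 [295. 164.] rect [619.6 -91.6] [225.5 158.4] 50.8
```

>>> advance(
  rows=[
    [[0.6, -0.2, -0.4, 8, 0, 0, 0], [0.6, -0.2, -0.4, 16, 0, 0, 0], [0.6, -0.2, -0.4, 24, 0, 0, 0], [0.6, -0.2, -0.4, 31, 0, 0, 0], [0.6, -0.2, -0.4, 36, 0, 0, 0], [0.6, -0.2, -0.4, 38.4, 0, 0, 0], [0.6, -0.2, -0.4, 39, 0, 0, 0], [0.6, -0.2, -0.4, 39, 0, 0, 0]],
  ],
)

```text
time_s: 27.1
tcp_pos: [0.5858, 0.1028, 0.024]
ee_rot: [[-0.621, -0.784, 0.001], [-0.784, 0.621, 0.0], [-0.001, -0.001, -1.0]]
wrist_force: [0.0, 0.4, 0.2]
gripper_width: 0.599
gripper_force: 0.0
```

```bash
python3 go.py 0.5837 0.1037 0.0225
```

```text
d [0.0006 0.0022 0.0015] rxyz [-0.04  0.04] 0 | yaw 141.6 t 27.1 j [ 26.  31. -17.   0. -42. -64.] F [0.  0.4 0.2]
```

>>> advance(
  rows=[
    [[0.2, 0, 0, 0.2, 0, 0, 0], [0, 0, 0, 0.2, 0, 0, 0], [0, 0, 0, 0.2, 0, 0, 0], [0, 0, 0, 0.2, 0, 0, 0], [0, 0, 0, 0.2, 0, 0, 0], [0, 0, 0, 0.2, 0, 0, 0]],
  ],
)

```text
time_s: 27.7
tcp_pos: [0.5852, 0.1033, 0.0232]
ee_rot: [[-0.62, -0.785, 0.001], [-0.785, 0.62, 0.0], [-0.001, -0.0, -1.0]]
wrist_force: [-1.1, 1.4, 3.2]
gripper_width: 0.299
gripper_force: 30.0
```

```bash
python3 go.py 0.599 -0.147 0.028 140.7
```

```text
d [ 0.1879 -0.166  -0.0049] rxyz [-0.02  0.04] 0.99 | yaw 141.7 t 27.7 j [ 26.  31. -17.   0. -42. -64.] F [-1.1  1.4  3.2]
```

In the tool's units: -0.16 m is -32, -0.09 m is -18.

>>> advance(
  rows=[
    [[0, 0, 0, -2, 0, 0, 0], [0, 0, 0, -6, 0, 0, 0], [0, 0, 0, -12, 0, 0, 0], [0, 0, 0, -18, 0, 0, 0], [0, 0, 0, -24, 0, 0, 0], [0, 0, 0, -29, 0, 0, 0], [0, 0, 0, -32, 0, 0, 0], [0, 0, 0, -33, 0, 0, 0]],
  ],
)

```text
time_s: 28.5
tcp_pos: [0.5858, 0.1034, 0.1901]
ee_rot: [[-0.62, -0.785, 0.004], [-0.785, 0.62, 0.002], [-0.004, -0.002, -1.0]]
wrist_force: [0.8, 0.0, -1.1]
gripper_width: 0.302
gripper_force: 30.0
```

>>> advance(
  rows=[
    [[0, 3, -2.6, 0, 0, 0, 0], [0, 8, -7, 0, 0, 0, 0], [0, 14, -12.4, 0, 0, 0, 0], [0, 20, -17.6, 0, 0, 0, 0], [0, 26, -23, 0, 0, 0, 0.25], [0, 31.4, -27.8, 0, 0, 0, 0.25], [0, 35.4, -31.2, 0, 0, 0, 0.25], [0, 37.4, -33, 0, 0, 0, 0.25]],
  ],
)

```text
time_s: 29.3
tcp_pos: [0.5976, -0.148, 0.1864]
ee_rot: [[-0.636, -0.772, -0.002], [-0.772, 0.636, 0.0], [0.001, 0.002, -1.0]]
wrist_force: [0.0, 0.4, -1.3]
gripper_width: 0.297
gripper_force: 30.0
```

>>> advance(
  rows=[
    [[0, 0.2, -0.2, 0, 0, 0, 0], [0, 0.2, -0.2, 0, 0, 0, 0], [0, 0.2, -0.2, 0, 0, 0, 0]],
  ],
)

```text
time_s: 29.6
tcp_pos: [0.5986, -0.1461, 0.1874]
ee_rot: [[-0.633, -0.774, -0.0], [-0.774, 0.633, 0.0], [-0.0, 0.0, -1.0]]
wrist_force: [-1.0, 0.2, -0.2]
gripper_width: 0.298
gripper_force: 30.0
```

```bash
python3 go.py 0.599 -0.147 0.0285 140.7;  python3 - <<'E'
from h import *
c=capture("side"); cv2.imwrite("pics/s7.png",cv2.resize(c["pixels"][100:280,240:440,::-1],None,fx=3,fy=3))
E
```

```text
d [ 0.0004 -0.0009  0.1589] rxyz [0.02 0.  ] 0.05 | yaw 140.7 t 29.6 j [  1.  23.  -4.  -0. -64. -41.] F [-1.   0.2 -0.2]
```

View pics/s7.png

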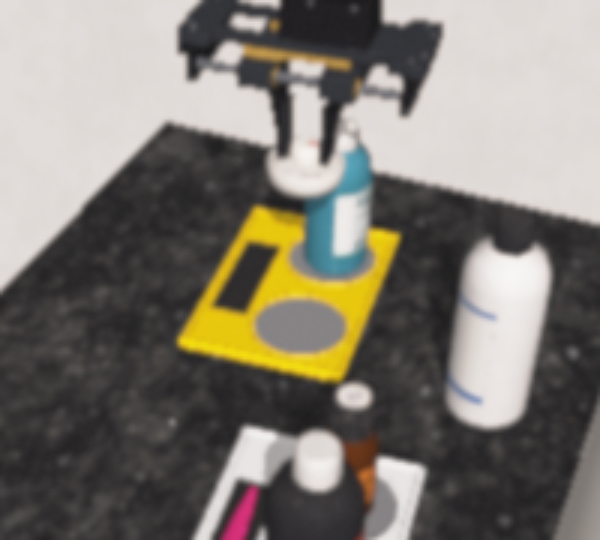

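```bash
python3 - <<'E'
from h import *
c=capture("wrist"); s=status.sense(); print((s["ee_rot"].T@(c["world_from_camera"][:3,3]-s["tcp_pos"])).round(3))
E
```

```text
[ 0.069 -0.    -0.161]
```

In the tool's units: 0.159 m is 31.8, 0.157 m is 31.4.

>>> advance(
  rows=[
    [[0, 0, -0.2, 5, 0, 0, 0], [0, 0, -0.2, 11, 0, 0, 0], [0, 0, -0.2, 17, 0, 0, 0], [0, 0, -0.2, 23, 0, 0, 0], [0, 0, -0.2, 27.6, 0, 0, 0], [0, 0, -0.2, 30, 0, 0, 0], [0, 0, -0.2, 31.4, 0, 0, 0], [0, 0, -0.2, 31.8, 0, 0, 0]],
  ],
)

```text
time_s: 30.5
tcp_pos: [0.5997, -0.1476, 0.0286]
ee_rot: [[-0.633, -0.774, 0.0], [-0.774, 0.633, -0.0], [-0.0, -0.0, -1.0]]
wrist_force: [-0.0, 0.4, -2.0]
gripper_width: 0.301
gripper_force: 30.0
```

>>> advance(
  rows=[
    [[0, 0, 0, 0, 0, 0, 0], [0, 0, 0, 0, 0, 0, 0]],
  ],
)

```text
time_s: 30.7
tcp_pos: [0.6002, -0.1479, 0.0298]
ee_rot: [[-0.634, -0.774, 0.002], [-0.774, 0.634, -0.0], [-0.001, -0.002, -1.0]]
wrist_force: [-0.0, -0.5, -0.4]
gripper_width: 0.296
gripper_force: 30.0
```

```bash
python3 go.py 0.599 -0.147 0.0282
```

```text
d [0.0001 0.0016 0.0016] rxyz [-0.11  0.08] 0 | yaw 140.7 t 30.7 j [  1.  32. -13.   0. -44. -40.] F [-0.  -0.5 -0.4]
```

>>> advance(
  rows=[
    [[0, 0, 0.2, 0.2, 0, 0, 0], [0, 0, 0.2, 0.3, 0, 0, 0], [0, 0, 0.2, 0.3, 0, 0, 0]],
  ],
)

```text
time_s: 31.0
tcp_pos: [0.599, -0.1473, 0.0282]
ee_rot: [[-0.634, -0.774, 0.001], [-0.774, 0.634, -0.0], [-0.001, -0.001, -1.0]]
wrist_force: [-1.7, 0.6, 4.9]
gripper_width: 0.299
gripper_force: 30.0
```

>>> advance(
  rows=[
    [[0.35, 0, 0, 0, 0, 0, 0], [0.5, 0, 0, 0, 0, 0, 0], [0.5, 0, 0, 0, 0, 0, 0], [0.5, 0, 0, 0, 0, 0, 0], [0.5, 0, 0, -4, 0, 0, 0], [0.5, 0, 0, -12, 0, 0, 0], [0.5, 0, 0, -22, 0, 0, 0], [0.5, 0, 0, -32, 0, 0, 0]],
  ],
)

```text
time_s: 31.8
tcp_pos: [0.598, -0.1474, 0.1881]
ee_rot: [[-0.634, -0.774, -0.002], [-0.774, 0.634, -0.0], [0.001, 0.001, -1.0]]
wrist_force: [0.5, 0.2, -0.2]
gripper_width: 0.505
gripper_force: 0.0
```

>>> advance(
  rows=[
    [[0.5, 0, 0, -8, 0, 0, 0], [0.5, 6, 6, -8, 0, 0, 0], [0.5, 10, 12, -8, 0, 0, 0], [0.5, 14, 20, -8, 0, 0, 0], [0.5, 14, 24, -8, 0, 0, 0], [0.5, 14, 24, -8, 0, 0, 0]],
  ],
)

```text
time_s: 32.4
tcp_pos: [0.4592, -0.1248, 0.2276]
ee_rot: [[-0.633, -0.774, 0.001], [-0.774, 0.633, 0.001], [-0.001, -0.0, -1.0]]
wrist_force: [1.0, 0.7, 0.5]
gripper_width: 0.497
gripper_force: 0.0
```

```bash
python3 - <<'E'
from h import *
for n in("side","top"):
    c=capture(n); P=cloud(c); cv2.imwrite(f"pics/{n}9.png",cv2.resize(c["pixels"][80:350,200:520,::-1],None,fx=2,fy=2))
    for z,x,y in((.177,.484,-.437),(.122,.549,-.353),(.155,.667,-.066),(.040,.599,-.147),(.19,.707,-.286),(.087,.325,-.475)):
        m=(abs(P[...,2]-z)<.006)&(abs(P[...,0]-x)<.04)&(abs(P[...,1]-y)<.04)
        for s,ce,l in blobs(m,25): print(n,z,s,ce.round(),np.round(cv2.minAreaRect((P[l][:,:2]*1000).astype(np.float32))[:2],1).tolist())
print(status.sense()["time_s"])
E
```

```text
side 0.177 [338 244  16  13 169] [346. 250.] [[483.4, -438.1], [26.8, 27.5]]
side 0.122 [350 227  15  13 142] [357. 233.] [[548.5, -355.3], [28.9, 29.0]]
side 0.155 [348 139  12   7  67] [353. 142.] [[665.8, -68.6], [24.2, 29.2]]
side 0.04 [336 196  10   8  56] [340. 199.] [[597.4, -148.3], [22.9, 22.8]]
side 0.19 [405 169  14  10 105] [412. 173.] [[708.5, -287.9], [29.0, 26.5]]
side 0.087 [250 304  40  36 312] [269. 319.] [[322.5, -475.7], [70.2, 70.7]]
top 0.177 [439 175  14  14 146] [446. 182.] [[484.6, -434.9], [28.0, 28.4]]
top 0.122 [396 158  13  13 135] [402. 164.] [[549.3, -351.6], [28.3, 28.4]]
top 0.19 [368  83  13  12 118] [374.  89.] [[707.8, -283.8], [26.6, 27.6]]
top 0.087 [444 249  32  32 180] [461. 264.] [[323.8, -474.1], [70.1, 69.3]]
32.5
```

View pics/side9.png

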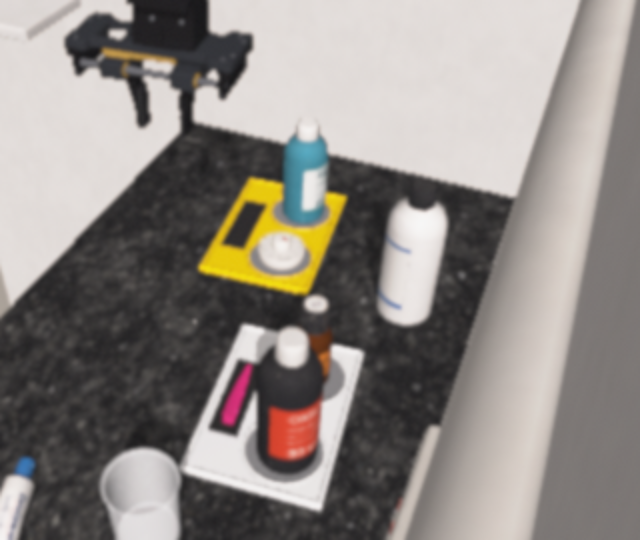

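View pics/top9.png

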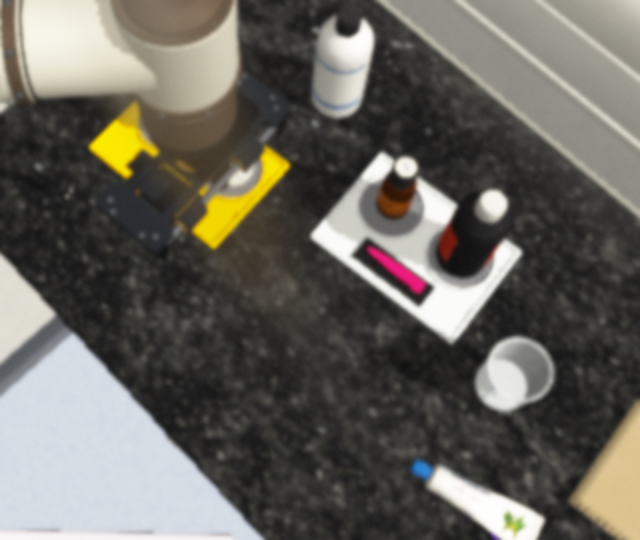

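The pictures show the timer (crop 281,252) and teal bottle (306,175) in the yellow pockets, amber and red upright in the white pockets, and the clip centred on the bed (396,268 in the top crop). The bystanders have not moved and the gripper is clear.

```bash
python3 -c "
from station import r, status, capture
print(r.finish_job())"
```

```text
the job is handed in; nothing more can be done
None
```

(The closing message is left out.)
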